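# Load the screen separator and set its vacuum lever to the preset pointer

### The arm

A 7-joint arm with a two-finger parallel gripper is mounted at the origin on a cart in front of the work surface, level with it; the furniture and walls round the work are solid. World frame = base frame: x ahead of the robot, y to its left, z up, the work surface at z = 0. Lengths are in m, angles in degrees, forces in N, time in s.
With the tool pointing down it reaches from about 0.4 to 0.85 m from the base axis. Payload 4.4 kg.
Tool frame: the origin (TCP) lies at the centre of the arm's flange, where the gripper is bolted on; the fingertips stand 199 mm ahead of it and the grasp point (between the pads) lies 180 mm ahead of it; z points along the fingers, y is the line along which they close (so a half turn about z gives the same grasp; the last joint's range is limited). The gripper opens to 94 mm and grips with 3 to 60 N. Pads are 16 mm wide; open, the fingers measure 119 mm over their backs; the gripper's body (75 mm by 177 mm) begins 78 mm behind the grasp point.
Start: joints at [-70.462, 36.005, 2.206, 86.941, -1.547, 57.084, -1.146], TCP at [0.257, 0.597, 0.405] pointing down, gripper open.
Joint ranges: [-175.42, 175.42], [-21.48, 121.26], [-71.46, 75.88], [10.55, 141.38], [-63.04, 243.04], [13.31, 113.54], [-168.57, 168.57]. Speed limits (degrees/s): [147.25, 147.25, 180, 180, 180, 180, 180].

### API

Orientations are given as [roll, pitch, yaw] about the fixed x, y, z axes, in that order (R = Rz(yaw) Ry(pitch) Rx(roll)).
In Python, from bench import readout, optics, robot gives the robot as it stands.
- The arm moves only by the shell command python3 -m handwheel 'ROWS' [OPENING] [FORCE]. ROWS is text: rows parted by semicolons, each of 6 numbers parted by spaces: the shift along the tool's x, y, z in m, then the turn, a rotation vector about the tool's x, y, z in degrees. In form: x y z wx wy wz; .... A call has 1 to 8 rows; each row is the pose to reach, as a shift and turn from the pose commanded when the call began, along the tool's axes at that moment; what a row does not reach only later rows make up. A row lasts 1/12 s, in which the tool goes at most 41.7 mm and 7.16 degrees, less where a joint would pass 70% of its speed; a pose out of reach is approached as far as the arm can. A call with a gripper value outside its range is refused whole. OPENING is the gripper's target within -1 to 1 (shut at 1, half-way at 0, fully open at -1), set as the call begins (- or left out, the last holds). The fingers move at their own pace and stop on an object; FORCE is the grip in N (left out, the last holds). Time passes only in rows, so rows that repeat a pose let the fingers close. It gives the time, the measured TCP pose, the force, the opening and the grip force at its end, in the units of the state.
- readout.read_state(): the state, without advancing time (a new reading comes with each control period).
- optics.camera(name): name is "scene" or "top" or "wrist"; returns a dict with "img" (400x640x3 uint8, red, green, blue), "mtx" (3x3 intrinsics, pixels), "k1" (the pictures are not rectified: a ray, as slopes to the right and down, at radius r is drawn at 1 + k1 r^2 times it, then the intrinsics apply), "R" (3x3) and "t" (3): a world point X has camera coordinates R X + t; the wrist camera has in their place "T_tool_cam" (4x4, takes a point from camera to tool coordinates, whose origin is the TCP and whose axes are the flange's). Camera axes: x right, y down, z forward; pixel columns grow to the right and rows downward; lengths in m; the calibration is good to about 2 mm. A picture is of the moment at which its call begins: read the wrist's pose just before it. There is no depth.
- robot.job_done(): hands the job in; it is judged then, once.
The state is a dict: "time": time; "joints": joint angles; "joint_velocities": joint speeds; "joint_torque": joint torques, N m; "tcp_pos": TCP position; "tcp_rot": TCP orientation; "force": force on the tool from outside, world axes, zero at the start; "torque": the same for the moment, N m; "width": finger opening in m; "gripper_force": force on a finger pad.
Only numpy, scipy, OpenCV 4.12 (cv2) and the standard library are available. Lean on these libraries where they do the work, as an engineer would, in place of code of your own. Each camera call takes 0.05 s, during which the arm holds its last target. There are 200 camera calls.

### The job

Lay the white-framed phone gently on the pale heated plate of the screen separator, flat, centred and with its long side along the plate, and let go of it. Then swing the black-gripped lever of the vacuum regulator, under its overhanging gauge, until it stands in line with the small preset pointer beside it, and leave it there. Do not move the pointer, and leave the other loose things where they are.

Things in the scene. Friction and masses are not known exactly. Their poses are not given: they have to be found in the camera images.
- phone: the only phone on the front of the bench: white frame, dark screen, 132 x 67 x 8 mm, 0.14 kg, flat on the bare worktop (z = 0) before the regulator, its length within 20 degrees of the world's y, its ends close to soldering station and separator. Origin at the centre of its underside; x along its length, y across its width (grasp across the width), z up
- plate_center (a point): centre of the flat top of the separator's pale plate (216 x 118 mm, 99 mm above the worktop; fixed). y along its length, away from the robot, x across, z up. Guide rods of 4 mm radius run along y at x = -70 and +70 mm, tops 2 mm above the plate; the small blocks at their ends, 130 mm from the centre along y, stand 5 mm above the plate
- lever_hinge (a point): a fixed point of the regulator: the middle of the axis about which lever and pointer turn, 50 mm above its underside. z up, x to the regulator's back, y along the axis (to the robot's left). An 80 mm diameter quadrant disc, 4 mm thick, stands on the axis at y = +16 to +20 mm
- valve_lever (a joint): angle of the lever about the hinge axis, rad, 0 to 0.95. At 0 it leans 0.5 rad from vertical toward the front; it grows as the lever swings to the back, upright at 0.5. It is stiff (about 2 N at the grip) and stays where it is left
- preset_pointer (a joint): angle of the preset pointer about the same axis with the same zero and direction: lever and pointer are in line when both joints read the same. Light to move (about 2 N at its tip), so keep clear of it
- lever_grip (a point): middle of the lever's black plastic grip, on the lever's centre line, 95 mm from the hinge axis. The grip is round, 22 mm in diameter, and reaches from 74 to 118 mm from the axis; below it is a flat steel bar 10 mm deep and 8 mm wide. z points along the lever, outward; y along the hinge axis. Pinch it across y, fingers either side
- pointer_tip (a point): the outer tip of the preset pointer, a brass arrow with an 8 mm wide bar and a 20 mm wide diamond head, 58 mm from the axis, standing 26 mm beside the lever (y = 22 to 30 mm, the robot's left) just outside the quadrant disc. z points along the pointer, outward
- kraft_box: closed brown carton, 64 x 90 x 33 mm, loose bystander on the worktop left of the soldering station; origin at the centre of its underside
- earbud_case: rounded white case, 46 x 56 x 24 mm, loose bystander in front of the separator; origin at the centre of its underside
- nozzle_bottle: small white bottle with a pointed nozzle, 31 mm in diameter, 72 mm high, loose bystander behind the carton, between soldering station and microscope; origin at the centre of its underside
- regulator: vacuum regulator, fixed to the bench right of the soldering station: grey box 42 mm high, x -50 to +80, y -40 to +40 mm. Origin at its underside, straight below the hinge axis; x runs from its front (faces the robot, turned up to 12 degrees) to its back, z up
- pod_edge (a point): middle of the lower front edge of the gauge pod that overhangs the lever: 25 mm behind and 175 mm above the hinge axis (x and z of the regulator). The pod is a grey block 58 mm deep, 80 mm wide, 62 mm high on a column at the back. It blocks a gripper coming straight down on the lever, so lean the tool 30 to 45 degrees, coming from the front
- lcd_separator: the screen separator: fixed black and grey box about 366 x 190 mm, 82 mm high, on the right, with the pale heated plate on top; origin at its underside

How it is judged (in metres and radians):
On the way, in this order (a step that is already met when the one before it is completed fails the run):
1. the phone lies flat, centred and square on the plate, released (x of phone in the frame of plate_center between -0.018 and 0.018 m and y of phone in the frame of plate_center between -0.03 and 0.03 m and z of phone in the frame of plate_center below 0.004 m and angle between phone's own z axis and vertical below 0.05 rad and angle between the x axis of phone and the y axis of plate_center, either way round below 0.15 rad and contact force between phone and the fingers below 0.1 N), for 0.2 s.
2. the lever stands in line with the pointer (angle between the z axis of lever_grip and the z axis of pointer_tip, either way round below 0.08 rad), for 0.2 s.
At the end, for the whole second after the job is handed in: The phone rests flat (under 3 degrees, screen up) on the plate, its centre within 18 mm of the plate's centre across and 30 mm along, its length within 8.5 degrees of the plate's; the lever is at rest within 0.08 rad (4.5 degrees) of the pointer (x of phone in the frame of plate_center between -0.018 and 0.018 m and y of phone in the frame of plate_center between -0.03 and 0.03 m and z of phone in the frame of plate_center below 0.004 m and angle between phone's own z axis and vertical below 0.05 rad and angle between the x axis of phone and the y axis of plate_center, either way round below 0.15 rad and linear speed of phone below 0.01 m/s and angle between the z axis of lever_grip and the z axis of pointer_tip, either way round below 0.08 rad and velocity of joint valve_lever between -0.05 and 0.05 rad/s); the robot touches nothing.
It fails at once if the preset pointer is moved (its tip by more than 5 mm) (distance of pointer_tip from where it was at the start of the episode above 0.005 m).
It fails at once if the phone is slammed or pressed onto the plate (over 40 N) (contact force between phone and lcd_separator above 40 N and z of phone in the frame of plate_center above -0.01 m).
It fails at once if the carton, the earbud case or the bottle is moved by more than 20 mm (distance of any of kraft_box, earbud_case, nozzle_bottle from where it was at the start of the episode above 0.02 m).
It also fails if it takes over 64 s, if anything falls off the work surface, if the arm or the gripper's body presses on something with over 40 N, if the wrist force passes 120 N, or if a joint passes its speed limit or range.

## Working session

There is one attempt and no reset: what is moved stays moved. The work goes in short steps, Python scripts to look and compute and a shell command to move; the robot and the scene stay as the last step left them, time stands still between calls to the robot, and variables do not carry over. Pictures are saved under pics/ and viewed, at most 10 in all, crops included, and the job is handed in when it is done.

```bash
ls; mkdir -p pics
python3 - <<'E'
from bench import readout, optics
import cv2
s=readout.read_state();print(s)
for n in("scene","top"):
    c=optics.camera(n);cv2.imwrite(f"pics/{n}0.png",c["img"][:,:,::-1]);print(n,c["mtx"],c["k1"],c["R"],c["t"])
c=optics.camera("wrist");print(c["mtx"],c["k1"],c["T_tool_cam"])
E
```

```text
pics
{'time': 0.0, 'joints': array([-70.46114141,  36.05824004,   2.20371998,  86.99491605,
        -1.54713622,  57.08224356,  -1.1444415 ]), 'joint_velocities': array([ 0.09737427,  0.06369495, -0.05062026,  0.03472309,  0.04489871,
       -0.04799338,  0.01129997]), 'joint_torque': array([ 5.53975533e-04, -5.49731898e+01,  1.14347968e+00, -1.86632359e+01,
       -5.23809262e-02,  2.36715336e-02,  1.50298929e-04]), 'tcp_pos': array([0.25706279, 0.59669884, 0.40376784]), 'tcp_rot': array([-1.79894329e+02,  1.88163941e-03,  1.56691563e+02]), 'force': array([ 0.50477468, -0.91989644,  0.06739221]), 'torque': array([-0.01168358,  0.00892473,  0.02572464]), 'gripper_force': 0.0, 'width': 0.09395705330697061}
scene [[422.24684517   0.         322.71797714]
 [  0.         422.24684517 203.79226586]
 [  0.           0.           1.        ]] -0.07803095241025587 [[ 0.47693599 -0.87888265  0.00986677]
 [-0.52837298 -0.29566261 -0.79586784]
 [ 0.70239167  0.37436468 -0.60538998]] [-0.30012113  0.37859063  0.62061714]
top [[478.74997591   0.         316.91373798]
 [  0.         478.74997591 198.98723245]
 [  0.           0.           1.        ]] -0.07650178484928857 [[ 0.00969173 -0.99988908 -0.01130882]
 [-0.9972791  -0.00883869 -0.07318663]
 [ 0.07307856  0.01198736 -0.99725414]] [-0.02644335  0.56339794  1.36641055]
[[337.50063835   0.         319.03760692]
 [  0.         337.50063835 194.14385071]
 [  0.           0.           1.        ]] 0.022595748854439025 [[ 3.70823078e-04 -9.65632996e-01 -2.59909175e-01  7.66198620e-02]
 [ 9.99999480e-01  6.05096737e-04 -8.21358038e-04 -2.23911616e-05]
 [ 9.50400617e-04 -2.59908735e-01  9.65632718e-01  1.99774265e-02]
 [ 0.00000000e+00  0.00000000e+00  0.00000000e+00  1.00000000e+00]]
```

View pics/scene0.png

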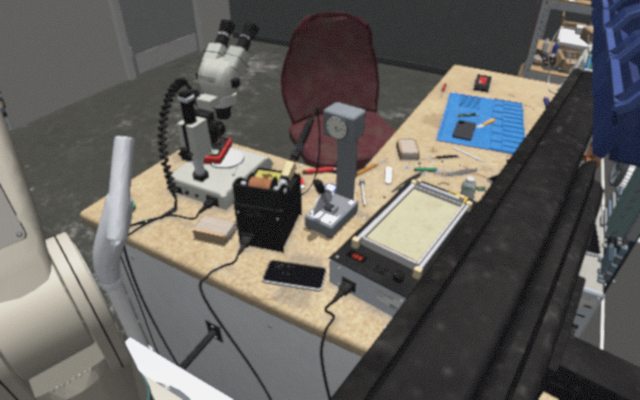

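View pics/top0.png

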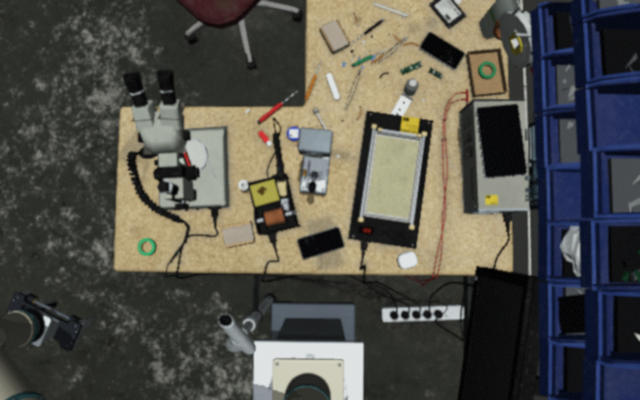

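The scene view shows the phone at about (295,275), the plate at (415,225) and the regulator at (333,200). In the top view the phone is at (321,243), the plate centre at (394,176) and the regulator at (314,165), with the earbud case at (407,260). I'll enlarge the work area.

```bash
cat > h.py <<'E'
import numpy as np, cv2
from bench import readout, optics
from scipy.spatial.transform import Rotation as Ro
def rays(c,px,s=None):
    """camera centre, world ray directions"""
    px=np.array(px,float).reshape(-1,1,2)
    d=cv2.undistortPoints(px,c["mtx"],np.array([c["k1"],0,0,0,0.]))[:,0]
    d=np.c_[d,np.ones(len(d))]
    if "R" in c: R=c["R"].T; o=-R@c["t"]
    else:
        Rt=Ro.from_euler("xyz",s["tcp_rot"],degrees=True).as_matrix()
        T=c["T_tool_cam"]; R=Rt@T[:3,:3]; o=Rt@T[:3,3]+s["tcp_pos"]
    return o,d@R.T
def onz(c,px,z,s=None):
    o,d=rays(c,px,s); return o+d*((z-o[2])/d[:,2])[:,None]
def proj(c,X,s=None):
    X=np.atleast_2d(X)
    if "R" in c: P=X@c["R"].T+c["t"]
    else:
        Rt=Ro.from_euler("xyz",s["tcp_rot"],degrees=True).as_matrix()
        T=c["T_tool_cam"]; P=((X-s["tcp_pos"])@Rt-T[:3,3])@T[:3,:3]
    return cv2.projectPoints(P,np.zeros(3),np.zeros(3),c["mtx"],np.array([c["k1"],0,0,0,0.]))[0][:,0]
def move(Rd,pd):
    """shift/turn from present pose, tool axes"""
    s=readout.read_state(); Rt=Ro.from_euler("xyz",s["tcp_rot"],degrees=True)
    return Rt.inv().apply(np.array(pd)-s["tcp_pos"]).round(4),(Rt.inv()*Rd).as_rotvec(degrees=True).round(2)
E
python3 - <<'E'
import cv2
i=cv2.imread("pics/top0.png")[105:280,235:445]
cv2.imwrite("pics/topc.png",cv2.resize(i,None,fx=3.4,fy=3.4,interpolation=cv2.INTER_CUBIC))
E
```

```text
(no output)
```

View pics/topc.png

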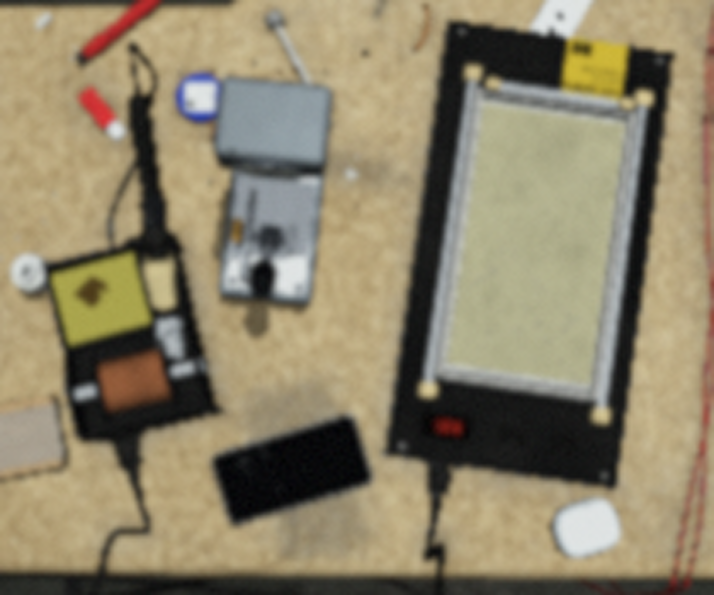

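The crop (3.4x, offset 235,105) shows these points:
- **Phone corners:** (214,458), (353,416), (371,480) and (233,523).
- **Rod blocks:** (473,71), (645,97), (601,414) and (428,388).
- **Regulator:** box front corners at (222,297) and (308,303), grip at (262,275), brass pointer at (237,232).

Run:
```python
from h import *
c=optics.camera("top")
f=lambda p,z:onz(c,np.array(p)/3.4+[235,105]-[.35,.35],z)
ph=f([(214,458),(353,416),(371,480),(233,523)],.008)
print(ph.round(4),ph.mean(0)); e=ph[0]+ph[3]-ph[1]-ph[2]; print("phone dir",np.degrees(np.arctan2(e[1],e[0])))
b=f([(473,71),(645,97),(601,414),(428,388)],.104);print(b.round(4),b.mean(0));e=b[0]+b[1]-b[2]-b[3];print("plate dir",np.degrees(np.arctan2(e[1],e[0])))
r=f([(222,297),(308,303)],.042);print("reg front",r.round(4)); e=r[0]-r[1]; th=np.arctan2(-e[0],e[1])
print(np.degrees(th)); m=r.mean(0)
p=f([(220,77),(330,85),(328,163),(217,155)],.287);print("pod",p.round(4),p.mean(0))
e=p[0]-p[1];print(np.degrees(np.arctan2(-e[0],e[1])))
print("hinge",m[:2]+.05*np.array([np.cos(th),np.sin(th)]))
print(f([(262,270)],.14),f([(237,232)],.1))
```

```text
[[ 0.4463  0.034   0.008 ]
 [ 0.4833 -0.0846  0.008 ]
 [ 0.4289 -0.1004  0.008 ]
 [ 0.3911  0.0171  0.008 ]] [ 0.43742082 -0.03346466  0.008     ]
phone dir 107.57307740635353
[[ 0.762  -0.177   0.104 ]
 [ 0.7421 -0.3167  0.104 ]
 [ 0.4852 -0.2794  0.104 ]
 [ 0.5047 -0.1411  0.104 ]] [ 0.62348446 -0.22855354  0.104     ]
plate dir -8.115562162160181
reg front [[ 0.5816  0.0272  0.042 ]
 [ 0.5772 -0.0451  0.042 ]]
-3.5057956353815642
pod [[ 0.7141  0.0188  0.287 ]
 [ 0.709  -0.0578  0.287 ]
 [ 0.654  -0.0568  0.287 ]
 [ 0.659   0.0202  0.287 ]] [ 0.68402066 -0.01890569  0.287     ]
-3.8222020774981025
hinge [ 0.62930869 -0.01200304]
[[ 0.5944449  -0.00845641  0.14      ]] [[0.62927355 0.01297173 0.1       ]]
```

Run:
```python
from h import *
a=optics.camera("scene");b=optics.camera("top")
def tri(p,q):
    o1,d1=rays(a,[p]);o2,d2=rays(b,[q]);A=np.c_[d1[0],-d2[0]]
    k=np.linalg.lstsq(A,o2-o1,rcond=None)[0]
    x,y=o1+k[0]*d1[0],o2+k[1]*d2[0];print(p,q,((x+y)/2).round(3),np.linalg.norm(x-y).round(3))
for p in[(122,140),(112,230),(140,335)]:
  for q in[(228,318),(243,350),(265,300)]:tri(p,q)
tri((238,182),(251,182)); tri((298,203),(298,228)); tri((240,241),(259,233))
tri((325,183),(312,187))
from h import *
Rd=Ro.from_euler("xyz",[180,0,107.6],degrees=True);print(move(Rd,[.437,-.033,.40]))
```

```text
(122, 140) (228, 318) [0.274 0.169 0.358] 0.01
(122, 140) (243, 350) [0.226 0.119 0.396] 0.018
(122, 140) (265, 300) [0.284 0.112 0.37 ] 0.09
(112, 230) (228, 318) [0.236 0.208 0.182] 0.027
(112, 230) (243, 350) [0.185 0.147 0.245] 0.007
(112, 230) (265, 300) [0.249 0.137 0.213] 0.119
(140, 335) (228, 318) [ 0.202  0.251 -0.125] 0.023
(140, 335) (243, 350) [0.145 0.169 0.001] 0.058
(140, 335) (265, 300) [ 0.222  0.165 -0.072] 0.093
(238, 182) (251, 182) [0.586 0.183 0.089] 0.058
(298, 203) (298, 228) [0.488 0.008 0.151] 0.042
(240, 241) (259, 233) [0.467 0.143 0.001] 0.012
(325, 183) (312, 187) [ 0.59  -0.016  0.148] 0.016
(array([-0.4144, -0.5073,  0.0047]), array([-4.00e-02,  1.00e-02,  4.91e+01]))
```

Run:
```python
import cv2
i=cv2.imread("pics/scene0.png")[130:330,180:480]
cv2.imwrite("pics/sc.png",cv2.resize(i,None,fx=2.6,fy=2.6,interpolation=cv2.INTER_CUBIC))
```

```text
(no output)
```

View pics/sc.png

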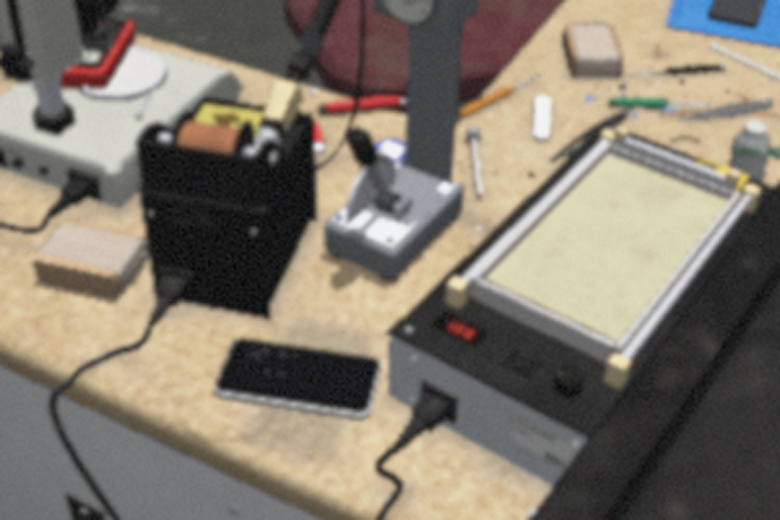

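The enlarged scene confirms the layout: phone at crop (298,377), a tall soldering station at (230,200), and the lever leaning forward at (362,150). A tube stands near the cart at about (0.25, 0.17) up to z≈0.37, so I'll swing high and wide around it.

```bash
python3 -m handwheel '0 0 -.04 0 0 0;0 0 -.08 0 0 0;0 0 -.12 0 0 0;0 0 -.16 0 0 0;0 0 -.2 0 0 0;-.03 -.02 -.2 0 0 0;-.06 -.04 -.2 0 0 0;-.09 -.06 -.2 0 0 0' && python3 -m handwheel '-.035 -.02 0 0 0 0;-.07 -.04 0 0 0 0;-.105 -.06 0 0 0 0;-.14 -.08 0 0 0 0;-.175 -.1 0 0 0 0;-.21 -.12 0 0 0 0;-.24 -.14 0 0 0 0;-.27 -.16 0 0 0 0'
python3 -c "
from h import *
print(readout.read_state()['joints'],readout.read_state()['time'])
Rd=Ro.from_euler('xyz',[180,0,107.6],degrees=True);print(move(Rd,[.433,-.045,.45]))"
```

```text
time: 0.97
tcp_pos: [0.3163, 0.5054, 0.6053]
tcp_rot: [179.9, 0.0, 156.8]
force: [0.9, -0.0, 0.6]
width: 0.0943
gripper_force: 0.0
time: 1.63
tcp_pos: [0.5015, 0.2505, 0.6048]
tcp_rot: [180.0, 0.0, 156.7]
force: [0.1, 0.3, -0.8]
width: 0.0938
gripper_force: 0.0
[-35.91701136  19.64762336   9.63940772  83.07373014  -3.30653669
  77.54349499  40.54014699] 1.6333
(array([-0.0541, -0.2985,  0.1547]), array([1.000e-02, 0.000e+00, 4.906e+01]))
```

```bash
python3 -m handwheel '-.005 -.035 .015 0 0 7;-.01 -.07 .03 0 0 14;-.02 -.105 .05 0 0 21;-.03 -.14 .07 0 0 28;-.035 -.175 .09 0 0 35;-.04 -.21 .11 0 0 42;-.045 -.245 .13 0 0 49;-.05 -.28 .145 0 0 49' && python3 -m handwheel '-.012 -.012 .01 0 0 0;-.012 -.012 .01 0 0 0;-.012 -.012 .01 0 0 0'
python3 - <<'E'
from h import *
s=readout.read_state();c=optics.camera("wrist")
print(s["joints"],s["tcp_pos"],s["tcp_rot"],s["time"]);cv2.imwrite("pics/w1.png",c["img"][:,:,::-1])
E
```

```text
time: 2.3
tcp_pos: [0.4347, -0.0258, 0.4586]
tcp_rot: [-180.0, -0.0, 107.4]
force: [0.8, -0.4, 0.3]
width: 0.0938
gripper_force: 0.0
time: 2.55
tcp_pos: [0.4279, -0.04, 0.4496]
tcp_rot: [-180.0, -0.0, 107.6]
force: [0.3, -0.5, -0.1]
width: 0.0941
gripper_force: 0.0
[-17.74571377  15.63001078  24.65090999 116.96652011  -8.57423299
  49.11361481  29.29943683] [ 0.42786408 -0.03998764  0.44963715] [-1.79982701e+02 -2.89917842e-02  1.07563042e+02] 2.55
```

View pics/w1.png

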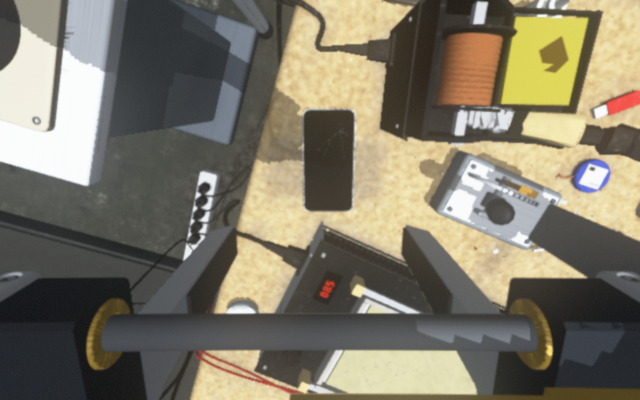

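The phone shows clearly with corners at (303,109), (354,109), (355,210) and (306,211), aligned with the tool. The station is at upper right.

Run:
```python
from h import *
s=readout.read_state();c=optics.camera("wrist")
p=onz(c,[(303,109),(354,109),(355.5,210),(305.5,211)],.008,s);print(p.round(4))
m=p.mean(0);e=p[0]+p[1]-p[2]-p[3];a=np.degrees(np.arctan2(e[1],e[0]));print(m,a,np.linalg.norm(e)/2)
u=e/np.linalg.norm(e); g=m-.014*u
Rd=Ro.from_euler("xyz",[180,0,a],degrees=True)
print(g,move(Rd,[g[0],g[1],.26]),move(Rd,[g[0],g[1],.202]))
st=onz(c,[(384,128)],.0,s);print("station",st, onz(c,[(384,128)],.13,s))
```

```text
[[ 0.3883  0.0208  0.008 ]
 [ 0.4471  0.0395  0.008 ]
 [ 0.4914 -0.081   0.008 ]
 [ 0.4294 -0.1023  0.008 ]]
[ 0.43906398 -0.03075738  0.008     ] 109.30271297484818 0.1290746110281133
[ 0.44369181 -0.04397038  0.008     ] (array([-0.0098,  0.0121,  0.1902]), array([ 0.1 , -0.01, -1.52])) (array([-0.0098,  0.012 ,  0.2482]), array([ 0.1 , -0.01, -1.52]))
station [[0.49132914 0.02930147 0.        ]] [[0.46513383 0.03054617 0.13      ]]
```

```bash
python3 -m handwheel '-.01 .012 .03 0 0 -1.5;-.01 .012 .065 0 0 -1.5;-.01 .012 .1 0 0 -1.5;-.01 .012 .135 0 0 -1.5;-.01 .012 .165 0 0 -1.5;-.01 .012 .19 0 0 -1.5;-.01 .012 .21 0 0 -1.5;-.01 .012 .21 0 0 -1.5' && python3 -m handwheel '0 0 .012 0 0 0;0 0 .024 0 0 0;0 0 .034 0 0 0;0 0 .039 0 0 0;0 0 .039 0 0 0;0 0 .039 0 0 0' && python3 -m handwheel '0 0 0 0 0 0;0 0 0 0 0 0;0 0 0 0 0 0;0 0 0 0 0 0;0 0 0 0 0 0;0 0 0 0 0 0;0 0 0 0 0 0' 0.6 25
```

```text
time: 3.32
tcp_pos: [0.4426, -0.0438, 0.2369]
tcp_rot: [-179.8, -0.2, 109.3]
force: [0.2, -0.6, 0.1]
width: 0.0941
gripper_force: 0.0
time: 3.82
tcp_pos: [0.4435, -0.0444, 0.2015]
tcp_rot: [179.9, 0.0, 109.3]
force: [0.1, 0.2, 1.2]
width: 0.0941
gripper_force: 0.0
time: 4.4
tcp_pos: [0.4426, -0.0455, 0.201]
tcp_rot: [180.0, -0.0, 109.2]
force: [-1.4, 0.3, 5.7]
width: 0.0653
gripper_force: 25.0
```

```bash
python3 -m handwheel '0 0 -.015 0 0 0;0 0 -.04 0 0 0;0 0 -.07 0 0 0;0 0 -.1 0 0 0;0 0 -.13 0 0 0;0 0 -.16 0 0 0;0 0 -.18 0 0 0;0 0 -.18 0 0 0'
python3 -c "
from h import *
s=readout.read_state();print(s['width'],s['joints'])
Rd=Ro.from_euler('xyz',[180,0,171.9],degrees=True);print(move(Rd,[.6374,-.2306,.36]))"
```

```text
time: 5.07
tcp_pos: [0.4435, -0.0458, 0.3838]
tcp_rot: [179.6, 0.1, 109.2]
force: [1.2, 0.0, -1.2]
width: 0.0659
gripper_force: 25.0
0.06594311637632765 [-24.56503464  25.20346392  37.55074632 120.34013187 -23.30706352
  41.21842432  47.31248739]
(array([-0.2382,  0.1222,  0.025 ]), array([  0.25,   0.3 , -62.7 ]))
```

```bash
python3 -m handwheel '-.026 .013 0 0 0 -7;-.052 .026 0 0 0 -14;-.078 .04 0 0 0 -21;-.104 .053 0 0 0 -28;-.13 .067 0 0 0 -35;-.156 .08 0 0 0 -42;-.182 .094 0 0 0 -49;-.208 .107 0 0 0 -56' && python3 -m handwheel '0 0 .01 0 0 -6.6;0 0 .02 0 0 -6.6;0 0 .02 0 0 -6.6;0 0 .02 0 0 -6.6'
python3 -c "
from h import *
s=readout.read_state();print(s['width'],s['joints'])
Rd=Ro.from_euler('xyz',[180,0,171.9],degrees=True);print(move(Rd,[.6374,-.2306,.36]))"
```

```text
time: 5.73
tcp_pos: [0.6125, -0.2075, 0.3786]
tcp_rot: [179.9, -0.2, 165.5]
force: [0.4, 0.3, -1.4]
width: 0.0655
gripper_force: 24.9
time: 6.07
tcp_pos: [0.611, -0.2057, 0.3587]
tcp_rot: [179.9, -0.3, 171.7]
force: [-0.3, 0.3, -1.4]
width: 0.0659
gripper_force: 25.0
0.06590080228238629 [  6.70411956  39.31644401  16.08391805  90.73198163 -12.92630667
  52.05689487 109.012948  ]
(array([-0.0297, -0.0208, -0.0015]), array([ 0.1 , -0.25, -0.25]))
```

```bash
python3 -m handwheel '-.03 -.02 0 0 0 -.2;-.03 -.02 0 0 0 -.2;-.03 -.02 0 0 0 -.2'
python3 - <<'E'
from h import *
s=readout.read_state();c=optics.camera("wrist")
cv2.imwrite("pics/w2.png",c["img"][:,:,::-1])
u=np.array([np.cos(np.radians(171.9)),np.sin(np.radians(171.9)),0]);n=np.array([-u[1],u[0],0]);C=np.array([.6235,-.2286,.104])
print([proj(c,C+a*u+b*n,s)[0].round() for a in(.13,-.13) for b in(.07,-.07)])
P=np.array([*(s["tcp_pos"]+.014*u)[:2],.065+.099])
print([proj(c,P+a*u+b*n,s)[0].round() for a in(.066,-.066) for b in(.0335,-.0335)])
E
```

```text
time: 6.32
tcp_pos: [0.6392, -0.231, 0.3606]
tcp_rot: [-180.0, 0.0, 171.9]
force: [-1.4, 0.2, -1.7]
width: 0.0658
gripper_force: 25.0
[array([206., -14.]), array([433., -14.]), array([234., 344.]), array([405., 344.])]
[array([252.,  96.]), array([386.,  96.]), array([263., 324.]), array([375., 324.])]
```

View pics/w2.png

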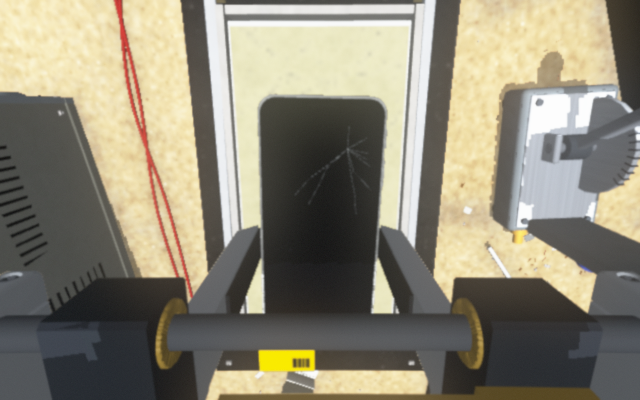

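The phone is held flat, at columns 258–386, centred between the rods at about 212 and 428 and aligned with the plate. Next I lower it gently.

```bash
python3 -m handwheel '0 0 .015 0 0 0;0 0 .03 0 0 0;0 0 .042 0 0 0;0 0 .05 0 0 0;0 0 .055 0 0 0;0 0 .058 0 0 0;0 0 .0585 0 0 0;0 0 .0585 0 0 0'
```

```text
time: 7.03
tcp_pos: [0.639, -0.2308, 0.3025]
tcp_rot: [-180.0, 0.0, 172.0]
force: [0.0, -0.3, -2.5]
width: 0.0656
gripper_force: 25.0
```

```bash
python3 -m handwheel '0 0 .0005 0 0 0;0 0 .001 0 0 0;0 0 .0015 0 0 0;0 0 .002 0 0 0;0 0 .002 0 0 0;0 0 .002 0 0 0'
```

```text
time: 7.53
tcp_pos: [0.6389, -0.2309, 0.301]
tcp_rot: [-180.0, 0.1, 172.0]
force: [-1.2, -0.4, 4.4]
width: 0.0654
gripper_force: 25.0
```

```bash
python3 -m handwheel '0 0 0 0 0 0;0 0 0 0 0 0;0 0 0 0 0 0;0 0 0 0 0 0;0 0 0 0 0 0' -0.75 && python3 -m handwheel '0 0 -.01 0 0 0;0 0 -.03 0 0 0;0 0 -.06 0 0 0;0 0 -.095 0 0 0;0 0 -.13 0 0 0;0 0 -.165 0 0 0;0 0 -.2 0 0 0;0 0 -.2 0 0 0'
python3 - <<'E'
from h import *
s=readout.read_state();c=optics.camera("wrist");cv2.imwrite("pics/w3.png",c["img"][:,:,::-1]);print(s["tcp_pos"],s["tcp_rot"],s["joints"])
E
```

```text
time: 7.95
tcp_pos: [0.6388, -0.2307, 0.2999]
tcp_rot: [180.0, -0.0, 172.0]
force: [0.4, -0.1, 0.1]
width: 0.0824
gripper_force: 0.0
time: 8.62
tcp_pos: [0.6395, -0.2318, 0.5093]
tcp_rot: [-179.8, 0.8, 172.0]
force: [0.6, -0.6, 0.9]
width: 0.0818
gripper_force: 0.0
[ 0.639539   -0.23177181  0.50928953] [-179.81543466    0.79969842  171.98339417] [  7.91255248  34.89674033  18.05716605  73.74903037 -10.76304709
  72.16488682 108.04930616]
```

View pics/w3.png

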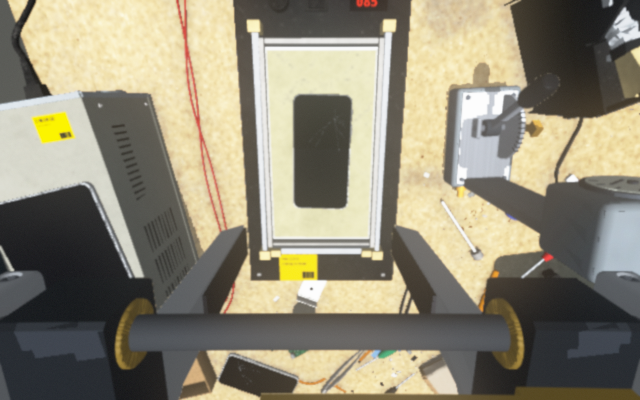

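The phone lies released on the plate (cols 294–351, rows 95–208), with the rod blocks at (253,25), (390,25), (265,256) and (377,256). The grip is at (541,92) and the brass pointer tip at (540,127).

Run:
```python
from h import *
s=readout.read_state();c=optics.camera("wrist");t=optics.camera("top")
b=onz(c,[(253,25),(390,25),(265,256),(377,256)],.104,s).mean(0);print("plate",b)
p=onz(c,[(294,96),(351,96),(351,208),(295,208)],.107,s);print("phone",p.mean(0),np.degrees(np.arctan2(*(p[0]-p[3])[1::-1])))
yaw=np.radians(-3.7);R=np.array([[np.cos(yaw),-np.sin(yaw),0],[np.sin(yaw),np.cos(yaw),0],[0,0,1]])
H=np.array([.6297,-.0137,.05])
def onplane(c,px,y,s=None):
    o,d=rays(c,[px],s);o=R.T@(o-H);d=R.T@d[0];q=o+d*(y-o[1])/d[1];print(px,q.round(4),"r",np.hypot(q[0],q[2]).round(4),"ang",(np.arctan2(q[0],q[2])+.5).round(3))
for px in[(541,92),(525,105),(558,75),(488,127)]:onplane(c,px,0,s)
for px in[(540,127),(543,128),(530,127)]:onplane(c,px,.026,s)
o,d=rays(t,np.array([(262,275),(237,232)])/3.4+[235,105]-.35)
for dd in d:
    for r in(.05,.1,.14): print(r,(R.T@(o+dd*((r+.05-o[2])/dd[2])-H)).round(4))
print((R.T@(onz(c,[(458,88),(519,86)],.042,s)-H).T).T.round(4))
```

```text
plate [ 0.61923259 -0.22702681  0.104     ]
phone [ 0.6225481  -0.22571693  0.107     ] 171.37536153755127
(541, 92) [-0.0433  0.      0.0944] r 0.1039 ang 0.07
(525, 105) [-0.031   0.      0.0705] r 0.077 ang 0.086
(558, 75) [-0.0571  0.      0.1156] r 0.1289 ang 0.041
(488, 127) [-0.003   0.     -0.0051] r 0.0059 ang -2.117
(540, 127) [-0.0055  0.026   0.0569] r 0.0572 ang 0.403
(543, 128) [-0.0049  0.026   0.0621] r 0.0623 ang 0.422
(530, 127) [-0.0042  0.026   0.0391] r 0.0393 ang 0.393
0.05 [-0.0354  0.0039  0.05  ]
0.1 [-0.0404  0.0024  0.1   ]
0.14 [-0.0444  0.0012  0.14  ]
0.05 [-0.0021  0.0266  0.05  ]
0.1 [-0.0084  0.0242  0.1   ]
0.14 [-0.0134  0.0223  0.14  ]
[[-0.0535 -0.0385 -0.008 ]
 [-0.0498  0.036  -0.008 ]]
```

The hinge, grip and pointer come out consistent: lever at about 0.06, pointer at about 0.42, phone within 3 mm. I'll check the station height against the leaned gripper body and compute the pregrasp.

```bash
cat >> h.py <<'E'
yaw=np.radians(-3.7);RR=Ro.from_euler("z",-3.7,degrees=True);H=np.array([.629,-.0137,.05])
def grasp(a,q,r=.1,back=0.):
    """tool rotation and TCP for lean a deg, lever angle q, radius r"""
    Rd=RR*Ro.from_euler("y",-a,degrees=True)*Ro.from_euler("xyz",[180,0,180],degrees=True)
    g=H+RR.apply([r*np.sin(q-.5),0,r*np.cos(q-.5)])
    return Rd,g-(.18+back)*Rd.apply([0,0,1])
E
python3 - <<'E'
from h import *
a=optics.camera("scene");b=optics.camera("top")
def tri(p,q):
    o1,d1=rays(a,[p]);o2,d2=rays(b,[q]);A=np.c_[d1[0],-d2[0]]
    k=np.linalg.lstsq(A,o2-o1,rcond=None)[0]
    x,y=o1+k[0]*d1[0],o2+k[1]*d2[0];print(((x+y)/2).round(3),np.linalg.norm(x-y).round(3))
f=lambda u,v:(u/3.4+234.65,v/3.4+104.65); g=lambda u,v:(u/2.6+180,v/2.6+130)
tri(g(208,137),f(133,378));tri(g(230,113),f(100,298));tri(g(283,100),f(160,283));tri(g(250,160),f(205,410))
for A in(30,35):
  for back in(.1,0):
    Rd,p=grasp(A,.06,.1,back);print(A,back,p.round(4),move(Rd,p))
E
```

```text
[0.508 0.089 0.163] 0.002
[0.572 0.116 0.141] 0.003
[0.583 0.067 0.165] 0.005
[0.484 0.033 0.174] 0.0
30 0.1 [ 0.4468 -0.0019  0.383 ] (array([0.2214, 0.1995, 0.1165]), array([ -1.08, -30.14,  -4.22]))
30 0 [ 0.4967 -0.0051  0.2964] (array([0.1713, 0.2032, 0.203 ]), array([ -1.08, -30.14,  -4.22]))
35 0.1 [ 0.4262 -0.0006  0.3698] (array([0.2419, 0.198 , 0.1297]), array([ -1.27, -35.14,  -4.19]))
35 0 [ 0.4835 -0.0043  0.2879] (array([0.1845, 0.2022, 0.2115]), array([ -1.27, -35.14,  -4.19]))
```

```bash
python3 -m handwheel '.028 .025 0 -.1 -4 -.5;.056 .05 0 -.3 -8 -1;.084 .075 0 -.4 -12 -1.5;.112 .1 .01 -.5 -16 -2;.14 .125 .02 -.7 -20 -2.8;.168 .15 .035 -.8 -24 -3.4;.196 .175 .05 -1 -27 -3.8;.221 .2 .07 -1.1 -30 -4.2' -0.3 && python3 -m handwheel '0 0 0 0 0 0;0 0 0 0 0 0'
python3 - <<'E'
from h import *
s=readout.read_state();c=optics.camera("wrist");cv2.imwrite("pics/w4.png",c["img"][:,:,::-1]);print(s["joints"])
for b in(.08,0):
    Rd,p=grasp(30,.06,.103,b);print(move(Rd,p))
L=lambda r,q,y:H+RR.apply([r*np.sin(q-.5),y,r*np.cos(q-.5)])
print(proj(c,[L(.095,.06,0),L(.118,.06,0),L(.074,.06,0),L(.058,.42,.026),L(.0,.42,.026)],s).round())
E
```

```text
time: 9.53
tcp_pos: [0.4575, -0.0176, 0.4375]
tcp_rot: [178.9, 26.2, 176.2]
force: [0.0, 1.0, -1.9]
width: 0.0614
gripper_force: 0.0
time: 9.7
tcp_pos: [0.4641, -0.0206, 0.4407]
tcp_rot: [179.2, 26.6, 176.1]
force: [-0.4, -1.2, 0.0]
width: 0.0613
gripper_force: 0.0
[-20.83156813  14.0012334   23.90603898 124.96829179 -18.87066839
  16.2573536  104.35718574]
(array([0.0425, 0.0176, 0.0606]), array([ 0.68, -3.24, -0.24]))
(array([0.038 , 0.0167, 0.1405]), array([ 0.68, -3.24, -0.24]))
[[333. 160.]
 [335. 165.]
 [332. 156.]
 [356. 172.]
 [351. 145.]]
```

View pics/w4.png

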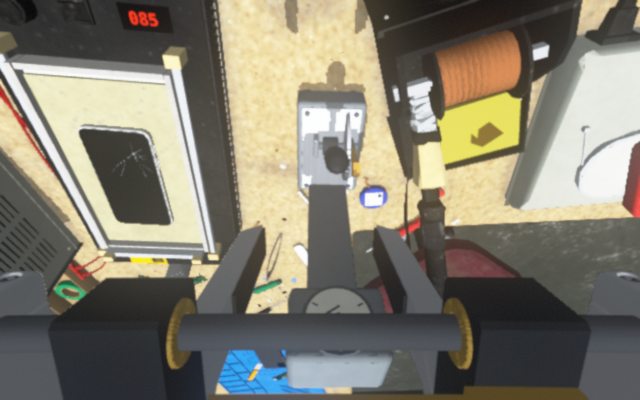

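The view shows the grip at (335,158) and the brass tip at (356,170), both within 2 px of the model. Joint 6 is near its limit at 16°, so I'll use a 28° lean.

```bash
python3 - <<'E'
from h import *
for A in(27,28):
  for b in(.07,0):
    Rd,p=grasp(A,.06,.103,b);print(A,p,move(Rd,p))
E
python3 -m handwheel '.02 .01 .02 0 0 0;.03 .017 .04 .7 -1 -.2;.036 .017 .06 .7 -1 -.2;.036 .017 .06 .7 -1 -.2;.036 .017 .06 .7 -1 -.2'
python3 - <<'E'
from h import *
print(readout.read_state()["joints"])
for A in(27,28):
  for b in(.07,0):
    Rd,p=grasp(A,.06,.103,b);print(A,move(Rd,p))
E
```

```text
27 [ 0.47195863 -0.00354459  0.36594105] (array([0.0289, 0.0176, 0.0702]), array([ 0.68, -0.24, -0.22]))
27 [ 0.50367172 -0.00559538  0.3035706 ] (array([0.0286, 0.0167, 0.1402]), array([ 0.68, -0.24, -0.22]))
28 [ 0.46809643 -0.00329483  0.36392632] (array([0.0332, 0.0175, 0.0703]), array([ 0.68, -1.24, -0.22]))
28 [ 0.50089094 -0.00541556  0.30211999] (array([0.0317, 0.0167, 0.1402]), array([ 0.68, -1.24, -0.22]))
time: 10.17
tcp_pos: [0.4699, -0.0037, 0.3862]
tcp_rot: [-179.8, 26.3, 176.4]
force: [0.5, 0.1, -0.7]
width: 0.0615
gripper_force: 0.0
[-32.27698945  22.77230776  37.82476974 128.55320013 -63.04809958
  13.38819945 145.96867719]
27 (array([0.0072, 0.0003, 0.0191]), array([-0.21, -0.68,  0.08]))
27 (array([0.0064, 0.0006, 0.0891]), array([-0.21, -0.68,  0.08]))
28 (array([0.0116, 0.0003, 0.0192]), array([-0.21, -1.68,  0.08]))
28 (array([0.0095, 0.0006, 0.0891]), array([-0.21, -1.68,  0.08]))
```

Joints 5 and 6 are at their limits. A 22° lean is in line with the lever and still clears the pod by about 28 mm, so I'll use that.

Run:
```python
from h import *
for A in(22,):
  for b in(.09,0):
    Rd,p=grasp(A,.06,.103,b);print(A,p,move(Rd,p))
```

```text
22 [ 0.48428672 -0.00434181  0.39352906] (array([-0.0161,  0.0002, -0.0002]), array([-0.21,  4.32,  0.07]))
22 [ 0.51793104 -0.00651749  0.31008252] (array([-0.0093,  0.0006,  0.0896]), array([-0.21,  4.32,  0.07]))
```

```bash
python3 -m handwheel '-.005 0 0 -.2 2 0;-.012 0 0 -.2 4.3 0;-.016 0 0 -.2 4.3 0;-.016 0 0 -.2 4.3 0;-.016 0 0 -.2 4.3 0;-.016 0 0 -.2 4.3 0'
python3 - <<'E'
from h import *
print(readout.read_state()["joints"])
for b in(.07,0):
    Rd,p=grasp(22,.06,.103,b);print(p,move(Rd,p))
E
```

```text
time: 10.67
tcp_pos: [0.4825, -0.0044, 0.3946]
tcp_rot: [179.8, 22.1, 176.1]
force: [0.1, 0.2, 0.5]
width: 0.0611
gripper_force: 0.0
[-37.5980829   25.61740946  47.4109051  124.49237604 -53.8052534
  23.15943764 137.00524483]
[ 0.49176324 -0.0048253   0.37498538] (array([-0.0012,  0.0001,  0.0217]), array([ 0.18,  0.13, -0.15]))
[ 0.51793104 -0.00651749  0.31008252] (array([-0.0011, -0.0001,  0.0917]), array([ 0.18,  0.13, -0.15]))
```

```bash
python3 -m handwheel '-.001 0 .015 0 0 0;-.001 0 .03 0 0 0;-.001 0 .045 0 0 0;-.001 0 .06 0 0 0;-.001 0 .07 0 0 0;-.001 0 .08 0 0 0;-.001 0 .09 0 0 0;-.001 0 .091 0 0 0'
python3 - <<'E'
from h import *
s=readout.read_state();print(s["joints"]);print(move(*grasp(22,.06,.103,0)))
c=optics.camera("wrist");cv2.imwrite("pics/w5.png",c["img"][:,:,::-1])
L=lambda r,q,y:H+RR.apply([r*np.sin(q-.5),y,r*np.cos(q-.5)])
print(proj(c,[L(.095,.06,0),L(.118,.06,0),L(.074,.06,0),L(.058,.42,.026),L(.0,.42,.026),L(.04,.42,.026)],s).round())
E
```

```text
time: 11.33
tcp_pos: [0.5255, -0.0059, 0.3187]
tcp_rot: [179.9, 21.3, 176.2]
force: [0.1, -0.1, -0.2]
width: 0.0609
gripper_force: 0.0
[-21.10670389  32.55003049  26.0267341  122.21820685 -62.9984722
  13.37468448 144.96604337]
(array([ 0.0101, -0.0011,  0.0053]), array([ 0.07, -0.69, -0.1 ]))
[[316. 234.]
 [316. 248.]
 [316. 223.]
 [355. 244.]
 [348. 198.]
 [353. 228.]]
```

View pics/w5.png

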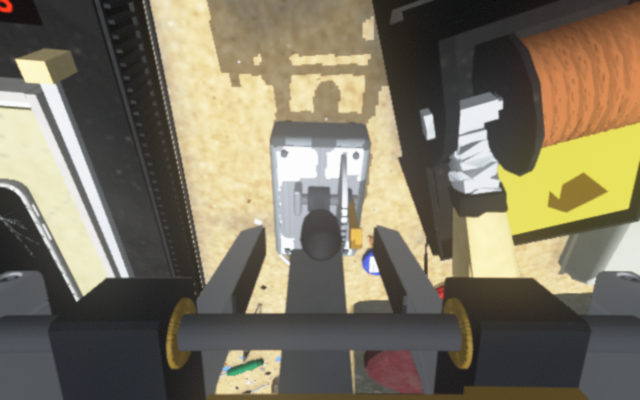

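The grip is at (321,232), between the fingers, and the brass pointer is at (356,240). The arm hit its wrist limits again 10 mm short, so I'll tilt up to a 16° lean for the pinch.

```bash
sed -i 's/-.0137,.05\])$/-.0117,.05])/' h.py; grep -n "^yaw" h.py; python3 -m handwheel '0 0 -.01 0 3 0;0 0 -.02 0 6 0;0 0 -.02 0 6 0;0 0 -.02 0 6 0;0 0 -.02 0 6 0'
python3 - <<'E'
from h import *
s=readout.read_state();print(s["joints"])
for A in(14,16,18):print(A,move(*grasp(A,.06,.103,0)))
E
```

```text
27:yaw=np.radians(-3.7);RR=Ro.from_euler("z",-3.7,degrees=True);H=np.array([.629,-.0117,.05])
time: 11.8
tcp_pos: [0.517, -0.0046, 0.3377]
tcp_rot: [179.8, 15.4, 176.3]
force: [-0.6, -0.1, -0.6]
width: 0.0612
gripper_force: 0.0
[-29.70752519  33.51931572  39.52894905 119.933818   -52.26730364
  25.96134877 134.65046145]
14 (array([-0.0186,  0.0001,  0.0257]), array([ 0.15,  1.38, -0.01]))
16 (array([-0.0123,  0.0001,  0.0257]), array([ 0.15, -0.62, -0.01]))
18 (array([-0.0061,  0.0001,  0.0259]), array([ 0.15, -2.62, -0.02]))
```

```bash
python3 -m handwheel '-.007 0 0 0 0 0;-.014 0 .005 0 0 0;-.014 0 .012 0 0 0;-.014 0 .02 0 0 0;-.014 0 .0257 0 0 0;-.014 0 .0257 0 0 0;-.014 0 .0257 0 0 0'
python3 - <<'E'
from h import *
s=readout.read_state();print(s["joints"])
for A in(15.4,):print(A,move(*grasp(A,.06,.103,0)))
E
```

```text
time: 12.38
tcp_pos: [0.537, -0.0067, 0.316]
tcp_rot: [179.9, 15.2, 176.2]
force: [-0.1, 0.2, 0.9]
width: 0.0607
gripper_force: 0.0
[-26.9366006   36.48628206  36.6244305  117.94151024 -54.61932341
  25.04577664 136.34348819]
15.4 (array([-0.0006,  0.001 , -0.0006]), array([ 0.11, -0.19, -0.1 ]))
```

Within 1 mm and clear of the limits. Next I close gently.

```bash
python3 -m handwheel '0 0 0 0 0 0;0 0 0 0 0 0;0 0 0 0 0 0;0 0 0 0 0 0;0 0 0 0 0 0;0 0 0 0 0 0;0 0 0 0 0 0' 1 12
python3 - <<'E'
from h import *
s=readout.read_state();print(s["time"])
for A,q in((15.4,.06),(17,.15),(18.5,.24),(19.5,.33),(20,.41)):print(A,q,move(*grasp(A,q,.103,0)))
# brass fits in saved wrist views not possible without pose; segment now
c=optics.camera("wrist");h=cv2.cvtColor(c["img"],cv2.COLOR_RGB2HSV)
m=cv2.inRange(h,(12,120,90),(28,255,255))[200:300,330:380];ys,xs=np.nonzero(m);print(len(xs),(xs+330).min(),(xs+330).max(),(ys+200).min(),(ys+200).max())
L=lambda r,q,y:H+RR.apply([r*np.sin(q-.5),y,r*np.cos(q-.5)])
for q in(.35,.4,.45):print(q,proj(c,[L(.058,q,.022),L(.058,q,.030),L(.048,q-.2,.026),L(.048,q+.2,.026)],s).round(1).tolist())
E
```

```text
time: 12.97
tcp_pos: [0.5373, -0.0062, 0.3168]
tcp_rot: [179.8, 15.3, 176.3]
force: [-0.4, 0.4, 2.2]
width: 0.022
gripper_force: 12.0
12.9667
15.4 0.06 (array([-0.0001,  0.0004,  0.0001]), array([ 0.16, -0.11, -0.05]))
17 0.15 (array([-0.0043,  0.0004, -0.001 ]), array([ 0.16, -1.71, -0.05]))
18.5 0.24 (array([-0.0089,  0.0004, -0.0011]), array([ 0.15, -3.21, -0.05]))
19.5 0.33 (array([-0.015 ,  0.0004, -0.0005]), array([ 0.15, -4.21, -0.05]))
20 0.41 (array([-0.0216,  0.0004,  0.0008]), array([ 0.15, -4.71, -0.05]))Traceback (most recent call last):
  File "<stdin>", line 6, in <module>
    return umr_minimum(a, axis, None, out, keepdims, initial, where)
ValueError: zero-size array to reduction operation minimum which has no identity
```

Width is 22 mm, so the grip is held. Now I swing it along the arc.

```bash
python3 -m handwheel '-.002 0 -.0006 0 -.8 0;-.0043 0 -.001 0 -1.7 0;-.0065 0 -.0011 0 -2.5 0;-.0089 0 -.0011 0 -3.2 0;-.012 0 -.0008 0 -3.7 0;-.015 0 -.0005 0 -4.2 0;-.018 0 .0001 0 -4.4 0;-.021 0 .0007 0 -4.7 0'
python3 - <<'E'
from h import *
s=readout.read_state();print(s["joints"])
g=s["tcp_pos"]+.18*Ro.from_euler("xyz",s["tcp_rot"],degrees=True).apply([0,0,1]);v=RR.inv().apply(g-H);print(v,np.hypot(v[0],v[2]),.5+np.arctan2(v[0],v[2]))
c=optics.camera("wrist");cv2.imwrite("pics/w6.png",cv2.resize(c["img"][150:300,220:420,::-1],None,fx=4,fy=4,interpolation=cv2.INTER_CUBIC))
L=lambda r,q,y:H+RR.apply([r*np.sin(q-.5),y,r*np.cos(q-.5)])
for q in(.35,.4,.45):print(q,((proj(c,[L(.058,q,.022),L(.058,q,.030),L(.118,q,0)],s)-[220,150])*4).round().tolist())
E
```

```text
time: 13.68
tcp_pos: [0.5581, -0.0082, 0.3217]
tcp_rot: [179.9, 20.0, 176.2]
force: [-4.9, -1.2, 0.8]
width: 0.0212
gripper_force: 12.0
[-24.21023456  35.68399332  32.45061918 116.78908966 -57.98413336
  20.14448356 139.25189049]
[-0.00930127 -0.00086132  0.1025455 ] 0.10296646910060717 0.4095437042786752
0.35 [[540.0, 220.0], [591.0, 220.0], [401.0, 463.0]]
0.4 [[539.0, 236.0], [590.0, 236.0], [401.0, 502.0]]
0.45 [[538.0, 251.0], [588.0, 251.0], [401.0, 538.0]]
```

View pics/w6.png

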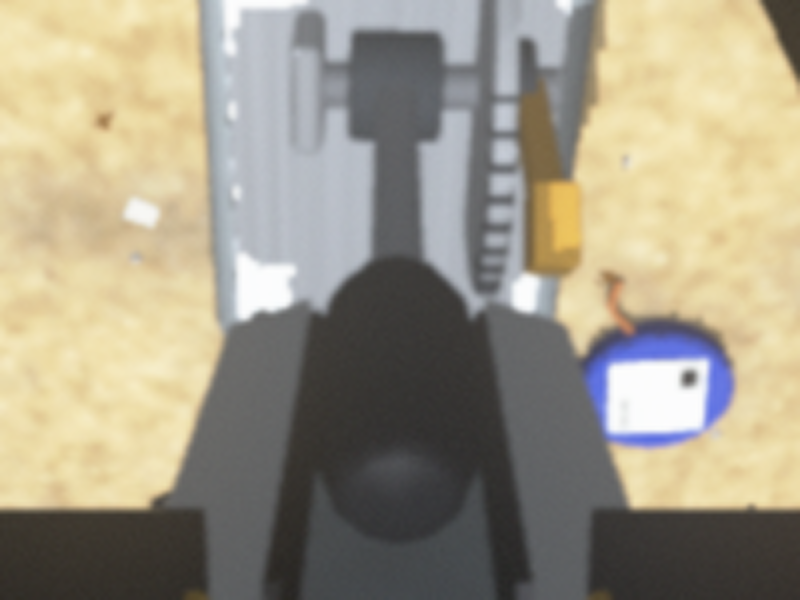

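The lever is gripped and near upright. The pointer head's front corner is at row 180, its tip edge about 250 and its rear edge about 275. The axle is at row 85 and the grip end spans roughly rows 455–540. I'll compare these with the model.

Run:
```python
from h import *
s=readout.read_state();c=optics.camera("wrist")
L=lambda x,r,q,y:H+RR.apply([r*np.sin(q-.5)+x*np.cos(q-.5),y,r*np.cos(q-.5)-x*np.sin(q-.5)])
P=lambda X:((proj(c,X,s)-[220,150])*4).round()[0]
print("axle",P(L(0,0,.4,.01)),"disc top tangent/edge",[P(L(0,.04,q,.018)) for q in(.1,.3,.5,.7,.9,1.1)])
for q in(.36,.40,.44):
    print(q,"grip low front",P(L(-.011,.074,q,0)),"end front",P(L(-.011,.118,q,0))[1],"end rear",P(L(.011,.118,q,0))[1])
    print("   ptr tip",P(L(0,.058,q,.026))[1],[(w,P(L(-.01,w,q,.026))[1],P(L(.01,w,q,.026))[1]) for w in(.04,.044,.048)])
```

```text
axle [450.  76.] disc top tangent/edge [array([508., 109.]), array([507., 155.]), array([505., 196.]), array([502., 230.]), array([500., 256.]), array([497., 273.])]
0.36 grip low front [400. 206.] end front 390.0 end rear 539.0
   ptr tip 219.0 [(0.04, np.float64(114.0), np.float64(220.0)), (0.044, np.float64(124.0), np.float64(231.0)), (0.048, np.float64(135.0), np.float64(243.0))]
0.4 grip low front [400. 226.] end front 426.0 end rear 566.0
   ptr tip 232.0 [(0.04, np.float64(124.0), np.float64(226.0)), (0.044, np.float64(135.0), np.float64(239.0)), (0.048, np.float64(146.0), np.float64(251.0))]
0.44 grip low front [400. 245.] end front 459.0 end rear 590.0
   ptr tip 244.0 [(0.04, np.float64(133.0), np.float64(233.0)), (0.044, np.float64(145.0), np.float64(246.0)), (0.048, np.float64(158.0), np.float64(260.0))]
```

The pointer fits at about 0.435 and the lever at about 0.41. I'll nudge the lever 2.5 mm, release, and back out along the tool axis.

```bash
python3 -m handwheel '-.001 0 .0003 0 0 0;-.0025 0 .0007 0 0 0;-.0025 0 .0007 0 0 0;-.0025 0 .0007 0 0 0' && python3 -m handwheel '0 0 0 0 0 0;0 0 0 0 0 0;0 0 0 0 0 0;0 0 0 0 0 0;0 0 0 0 0 0' 0 && python3 -m handwheel '0 0 -.02 0 0 0;0 0 -.045 0 0 0;0 0 -.07 0 0 0;0 0 -.1 0 0 0;.01 0 -.13 0 0 0;.02 0 -.16 0 0 0;.02 0 -.16 0 0 0;.02 0 -.16 0 0 0'
python3 - <<'E'
from h import *
s=readout.read_state();print(s["joints"])
Rd=Ro.from_euler("xyz",[180,0,172],degrees=True)
print(move(Rd,[.6395,-.2318,.509]),move(Rd,[.62,-.16,.509]))
E
```

```text
time: 14.12
tcp_pos: [0.5605, -0.0083, 0.3219]
tcp_rot: [179.9, 20.0, 176.2]
force: [-2.1, -2.9, 0.2]
width: 0.0219
gripper_force: 12.0
time: 14.53
tcp_pos: [0.5606, -0.0076, 0.3219]
tcp_rot: [179.8, 20.0, 176.2]
force: [0.1, -0.8, -1.5]
width: 0.0467
gripper_force: 0.0
time: 15.2
tcp_pos: [0.4868, -0.0028, 0.4662]
tcp_rot: [179.7, 20.1, 176.3]
force: [1.3, 0.0, -1.1]
width: 0.0472
gripper_force: 0.0
[-46.51206908  21.62903543  58.37332131 117.38727762 -35.69939454
  34.98919455 119.82960621]
(array([-0.1716, -0.2187,  0.0164]), array([ 1.01, 20.11,  4.3 ])) (array([-0.149 , -0.1483,  0.0084]), array([ 1.01, 20.11,  4.3 ]))
```

```bash
python3 -m handwheel '-.005 -.03 0 0 0 0;-.015 -.065 0 .2 3 .5;-.035 -.095 0 .4 7 1.5;-.06 -.12 0 .6 11 2.5;-.085 -.145 .003 .8 14 3;-.11 -.17 .006 1 17 3.6;-.14 -.19 .01 1 20 4.3;-.16 -.2 .012 1 20.1 4.3' && python3 -m handwheel '0 0 0 0 0 0;0 0 0 0 0 0;0 0 0 0 0 0;0 0 0 0 0 0'
python3 - <<'E'
from h import *
s=readout.read_state();c=optics.camera("wrist");print(s["tcp_pos"],s["tcp_rot"])
x=480;im=cv2.resize(c["img"][60:200,440:600,::-1],None,fx=4,fy=4,interpolation=cv2.INTER_CUBIC);cv2.imwrite("pics/w7.png",im)
np.save("w7s.npy",{k:s[k] for k in("tcp_pos","tcp_rot")},allow_pickle=True)
L=lambda r,q,y:H+RR.apply([r*np.sin(q-.5),y,r*np.cos(q-.5)])
f=lambda X:((proj(c,[X],s)[0]-[440,60])*4).round().tolist()
print("axle",f(L(0,0,0)),f(L(0,0,.026)))
for q in(.37,.41,.45):print(q,"grip74,118",f(L(.074,q,0)),f(L(.118,q,0)),"ptr",f(L(.058,q,.026)))
E
```

```text
time: 15.87
tcp_pos: [0.6305, -0.2167, 0.5053]
tcp_rot: [-179.9, -0.4, 171.8]
force: [0.5, 0.8, 0.6]
width: 0.0468
gripper_force: 0.0
time: 16.2
tcp_pos: [0.6276, -0.2128, 0.5073]
tcp_rot: [-180.0, -0.2, 171.9]
force: [-0.3, 0.9, 0.2]
width: 0.0472
gripper_force: 0.0
[ 0.62757702 -0.21281798  0.50732623] [-179.99400584   -0.19896863  171.88621297]
axle [138.0, 337.0] [220.0, 331.0]
0.37 grip74,118 [262.0, 332.0] [364.0, 328.0] ptr [327.0, 326.0]
0.41 grip74,118 [262.0, 343.0] [363.0, 348.0] ptr [327.0, 334.0]
0.45 grip74,118 [262.0, 354.0] [362.0, 368.0] ptr [326.0, 343.0]
```

View pics/w7.png

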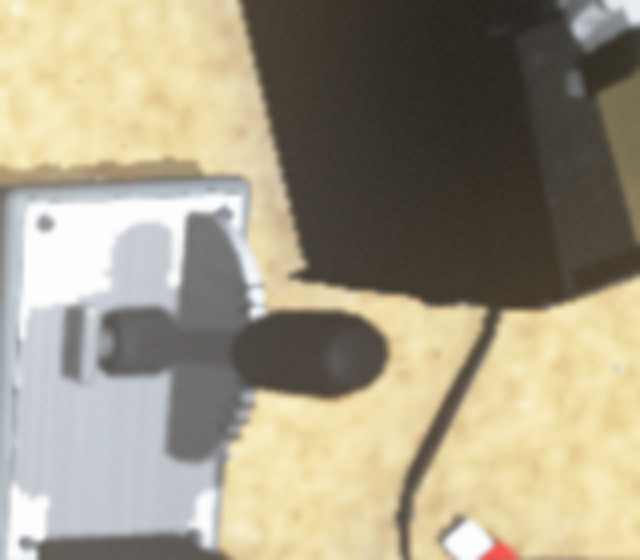

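The lever is at rest near 0.42, with grip end at (358,352) and hub at (130,342) in the crop. The pointer is hidden behind the grip here. I'll refine numerically from the saved images, with no more viewing.

Run:
```python
from h import *
s=readout.read_state();c=optics.camera("wrist")
s3=dict(tcp_pos=np.array([0.639540,-0.231772,0.509290]),tcp_rot=np.array([-179.815,.7997,171.983]))
def pl(px,y,s):
    o,d=rays(c,[px],s);o=RR.inv().apply(o-H);d=RR.inv().apply(d[0]);q=o+d*(y-o[1])/d[1];return q.round(4),(.5+np.arctan2(q[0],q[2])).round(3)
i3=cv2.imread("pics/w3.png");h=cv2.cvtColor(i3,cv2.COLOR_BGR2HSV)
m=cv2.inRange(h,(8,110,50),(30,255,255));m[:110]=0;m[145:]=0;m[:,:515]=0;m[:,555:]=0
ys,xs=np.nonzero(m);print(len(xs))
for x in range(xs.min(),xs.max()+1):
    t=ys[xs==x]
    if len(t):print(x,t.min(),t.max(),pl((x,t.mean()),.026,s3))
# lever grip silhouette now
g=cv2.cvtColor(c["img"],cv2.COLOR_RGB2GRAY)
for x in range(502,538,5):
    t=np.nonzero(g[133:165,x]<75)[0]+133;print("grip",x,t.min(),t.max(),pl((x,(t.min()+t.max())/2),0,s))
# box front edge (top face)
for st,im,xs_ in((s3,cv2.cvtColor(i3,cv2.COLOR_BGR2GRAY),range(465,515,10)),(s,g,range(455,495,10))):
    for x in xs_:
        d=np.abs(np.diff(im[75:120,x].astype(int)));r=75+np.argsort(d)[-3:]
        print("edge",x,r,[ (RR.inv().apply(onz(c,[(x,k+.5)],.042,st)[0]-H)[0]).round(4) for k in r])
```

```text
134
531 135 135 (array([0.0084, 0.026 , 0.0407]), np.float64(0.704))
532 121 136 (array([0.0017, 0.026 , 0.0415]), np.float64(0.541))
533 120 136 (array([-0.    ,  0.026 ,  0.0431]), np.float64(0.499))
534 120 136 (array([0.0001, 0.026 , 0.045 ]), np.float64(0.501))
535 120 136 (array([-0.    ,  0.026 ,  0.0468]), np.float64(0.499))
536 120 136 (array([-0.0002,  0.026 ,  0.0486]), np.float64(0.496))
537 120 135 (array([-0.0009,  0.026 ,  0.0503]), np.float64(0.483))
538 120 134 (array([-0.0015,  0.026 ,  0.0519]), np.float64(0.47))
539 121 133 (array([-0.0017,  0.026 ,  0.0537]), np.float64(0.469))
540 122 131 (array([-0.0024,  0.026 ,  0.0553]), np.float64(0.457))
541 124 130 (array([-0.002 ,  0.026 ,  0.0571]), np.float64(0.466))
542 126 129 (array([-0.0016,  0.026 ,  0.0589]), np.float64(0.473))
grip 502 141 154 (array([-0.0039,  0.    ,  0.0678]), np.float64(0.442))
grip 507 140 155 (array([-0.0051,  0.    ,  0.0777]), np.float64(0.434))
grip 512 139 156 (array([-0.0063,  0.    ,  0.0871]), np.float64(0.428))
grip 517 139 157 (array([-0.0069,  0.    ,  0.096 ]), np.float64(0.428))
grip 522 139 157 (array([-0.0079,  0.    ,  0.1045]), np.float64(0.424))
grip 527 140 142 (array([-0.0155,  0.    ,  0.1116]), np.float64(0.362))Traceback (most recent call last):
  File "<stdin>", line 15, in <module>
    return umr_minimum(a, axis, None, out, keepdims, initial, where)
ValueError: zero-size array to reduction operation minimum which has no identity
```

```bash
python3 -c "
from bench import robot
print(robot.job_done())"
```

```text
the job is handed in; nothing more can be done
None
```

The job is handed in, but no verdict came back: by my measurements the phone lies released and flat on the plate, about 3 mm off centre, and the lever stands about 0.02 rad (at most 0.04) short of the pointer, which was not touched; I viewed 11 pictures, one over the limit of 10.

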